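# Free the latch of the green specimen cabinet

### The job

Open the green specimen cabinet on the study desk: reach down through the slot in its roof, press the sprung brass hook down until the glass door springs ajar, then swing that door wide open, about square to the cabinet, and leave it so. Keep the red cabinet shut and do not disturb the corked jar.

Things in the scene. Friction and masses are not known exactly. Their poses are not given: they have to be found in the camera images.
- green_cabinet: Wooden desktop cabinet, green roof inlay, green-framed glass door; fixed. A like red one stands beside it, on either side. 160 deep (x) x 180 wide (y) x 200 high (z). Origin: centre of underside; its +x points out of its front, away from the robot within 13 degrees. In this frame, mm: roof (12 thick, top z 200) has a finger slot centred at x 20, y -35, 46 long in x, 60 in y. Front opening at x 80.
- green_hook (a point): Centre of the top of the brass hook's flat pad (42 x 46 mm), under the slot's centre, 20 mm below the roof top at rest (cabinet x 20, y -35, z 180). Pressed straight down it sinks against a spring, 2 N at first, up to 7 N; about 6 mm down it frees the door, 20 mm down is a hard stop: press about 13 mm. It rises again when let go. The door springs ajar within a second.
- green_hinge (a point): Top of the door's upright hinge axis: cabinet x 95, y 90, z 196. The door hangs from it, 180 wide, 15 thick, z 8 to 196; shut, its outer face is at x 95, inner face at x 80. A brass keeper stands 24 mm off the inner face at z 172 to 188, 115 to 135 mm from the hinge. Closed fingers fit from above between cabinet front and ajar door: push e.g. 85 mm from the hinge, 40 mm below the top.
- green_door (a joint): Opening angle a of the green door, rad: 0 to 0.04 latched, about 0.8 sprung ajar, 1.57 square to the front, 1.62 its stop. It opens anticlockwise seen from above: from the hinge it points along (sin a, -cos a) in the cabinet's frame. About 1 to 2 N swings it; it stays where it is left.
- red_door (a joint): Opening angle of the red cabinet's door, rad; 0 to 0.04 shut and latched, as it must stay.
- jar: Loose corked amber glass jar, 64 mm across, 120 mm high, standing on the desk at the outer side of one of the cabinets; a lizard figurine on a stump (140 mm high, fixed) stands at the other side. Origin: centre of its underside, z up. Leave it alone.

How it is judged:
On the way:
1. the hook is pressed and the green door has sprung ajar (more than 0.3 rad) (value of joint green_door above 0.3 rad), for 0.2 s.
At the end, for the whole second after the job is handed in: The green door stands still, open by more than 1.2 rad (70 degrees); the red door is shut (less than 0.1 rad); the jar stands upright (within 0.2 rad) within 30 mm of where it was (value of joint green_door above 1.2 rad and velocity of joint green_door between -0.05 and 0.05 rad/s and value of joint red_door below 0.1 rad and distance of jar from where it was at the start of the episode below 0.03 m and angle between jar's own z axis and vertical below 0.2 rad); the robot touches nothing.
It fails at once if the red cabinet's door is opened (more than 0.1 rad) (value of joint red_door above 0.1 rad).
It fails at once if the jar is shifted by more than 30 mm or tipped over (distance of jar from where it was at the start of the episode above 0.03 m or angle between jar's own z axis and vertical above 0.5 rad).
It also fails if it takes over 42 s, if anything falls off the work surface, if the arm or the gripper's body presses on something with over 40 N, if the wrist force passes 120 N, or if a joint passes its speed limit or range.

### The arm

A 6-joint arm with a two-finger parallel gripper is mounted at the origin on the work surface. World frame = base frame: x ahead of the robot, y to its left, z up, the work surface at z = 0. Lengths are in m, angles in rad, forces in N, time in s.
With the tool pointing down it reaches from about 0.3 to 0.875 m from the base axis. Payload 4.2 kg.
Tool frame: the origin (TCP) lies midway between the tips of the shut fingers; the grasp point (between the pads) lies 19 mm behind it (manip.hold_point_z is the distance from the TCP to the grasp point, in m); z points along the fingers, x is the direction in which the jaws open and shut, and the axes are right-handed (so a half turn about z gives the same grasp; the last joint's range is limited). The gripper opens to 85 mm and grips with 20 to 120 N. Pads are 22 mm wide; open, the fingers measure 114 mm over their backs; the gripper's body (76 mm by 85 mm) begins 54 mm behind the grasp point. The pads swing forward as they close: fully open they stand 13 mm farther back than shut.
Start: joints at [-1.272, 0.32, 1.565, -0, 1.257, -0.02], TCP at [0.18, -0.546, 0.231] pointing down, gripper open.
Joint ranges: [-3.11, 3.11], [-0.84, 2.01], [0.21, 2.61], [-1.34, 4.49], [0.05, 2.63], [-2.56, 2.56]. Speed limits (rad/s): [2.57, 2.57, 3.14, 3.14, 3.14, 3.14].

### API

Orientations are given as a unit quaternion [w, x, y, z].
In Python, from plant import readout, vision, finish_job, manip gives the robot as it stands. The module is installed in compiled form; this text tells all that it offers.
- The arm moves only by the shell command python3 -m handwheel 'ROWS' [FORCE]. ROWS is JSON, a list of rows, each a list of 7 numbers: the closure, from 0 (fully open) to 1 (shut), then the shift along the world's x, y, z in units of 80 mm (1.0 is 80 mm), then the turn, a rotation vector about the world's x, y, z in units of 60 degrees (1.0 is 60 degrees). A call has 1 to 10 rows; each row is the pose to reach, as a shift and turn from the pose commanded when the call began; what a row does not reach only later rows make up. A row lasts 1/8 s, in which the tool goes at most 62.5 mm and 10.7 degrees, less where a joint would pass 70% of its speed; a pose out of reach is approached as far as the arm can. A call with a number of a shift or a turn outside -1 to 1 is refused whole. A call with a gripper value outside its range is refused whole. The fingers move at their own pace and stop on an object; FORCE is the grip in N (left out, the last holds). Time passes only in rows, so rows that repeat a pose let the fingers close. It gives the time, the measured TCP pose, the force and the opening at its end, in the units of the state.
- readout.read_state(): the state, without advancing time (a new reading comes with each control period).
- vision.grab_frame(name): name is "scene" or "top" or "wrist"; returns a dict with "color" (384x512x3 uint8, blue, green, red), "depth" (384x512 float32, m along the optical axis (not along the pixel's ray), 0 where there is no reading), "intrinsics" (3x3 intrinsics, pixels), "pose" (4x4, takes a point from camera to world coordinates). Camera axes: x right, y down, z forward; pixel columns grow to the right and rows downward; lengths in m; the calibration is good to about 2 mm. A picture is of the moment at which its call begins.
- finish_job(): hands the job in, once; it reports no verdict.
The state is a dict: "time": time; "joint_positions": joint angles; "qvel": joint speeds; "joint_torque": joint torques, N m; "position": TCP position; "tool_rot": TCP orientation; "wrist_force": force on the tool from outside, world axes, zero at the start; "wrist_torque": the same for the moment, N m; "grip_width": finger opening in m.
Only numpy, scipy, OpenCV 4.12 (cv2) and the standard library are available. Lean on these libraries where they do the work, as an engineer would, in place of code of your own. Each camera call takes 0.05 s, during which the arm holds its last target. There are 200 camera calls.

## Working session

There is one attempt and no reset: what is moved stays moved. The work goes in short steps, Python scripts to look and compute and a shell command to move; the robot and the scene stay as the last step left them, time stands still between calls to the robot, and variables do not carry over. Pictures are saved under pics/ and viewed, about 8 in all and at most 12, crops included, and the job is handed in when it is done.

```bash
mkdir -p pics; cat > h.py <<'E'
import numpy as np, cv2
from plant import readout, vision
def cloud(f):
    d=f["depth"]; K=f["intrinsics"]; T=np.array(f["pose"])
    v,u=np.mgrid[:d.shape[0],:d.shape[1]]
    p=np.stack([(u-K[0][2])/K[0][0]*d,(v-K[1][2])/K[1][1]*d,d],-1)
    return p@T[:3,:3].T+T[:3,3]
E
python3 - <<'E'
from h import *
ims=[]
for n in("scene","top"):
    f=vision.grab_frame(n); np.save(n+".npy",f,allow_pickle=True); ims.append(f["color"]); print(n,np.round(f["pose"],3).tolist())
    P=cloud(f); hsv=cv2.cvtColor(f["color"],cv2.COLOR_BGR2HSV)
    m=(hsv[...,0]>40)&(hsv[...,0]<85)&(hsv[...,1]>80)&(P[...,2]>.19)&(P[...,2]<.21)&(f["depth"]>0)
    q=P[m]; print(len(q), q[:,:2].min(0) if len(q) else '', q[:,:2].max(0) if len(q) else '', cv2.minAreaRect(q[:,:2].astype(np.float32)) if len(q) else '')
cv2.imwrite("pics/a.png",cv2.resize(np.vstack(ims),(448,600) if 0 else (400,600)))
cv2.imwrite("pics/scene.png",ims[0]);cv2.imwrite("pics/top.png",ims[1])
E
```

```text
scene [[0.062, 0.709, -0.702, 1.287], [0.998, -0.044, 0.043, -0.051], [-0.001, -0.703, -0.711, 0.928], [0.0, 0.0, 0.0, 1.0]]
1120 [0.40396994 0.08990672] [0.5999746  0.28361689] ((0.4983394742012024, 0.1780042201280594), (0.1700676530599594, 0.18029575049877167), 13.01176643371582)
top [[-0.001, -0.993, 0.114, 0.394], [-1.0, -0.002, -0.026, -0.005], [0.027, -0.114, -0.993, 1.245], [0.0, 0.0, 0.0, 1.0]]
0
```

View pics/scene.png

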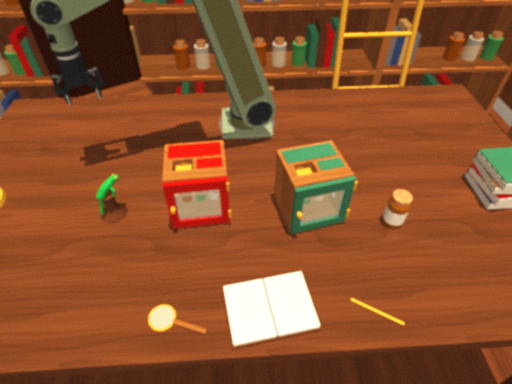

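View pics/top.png

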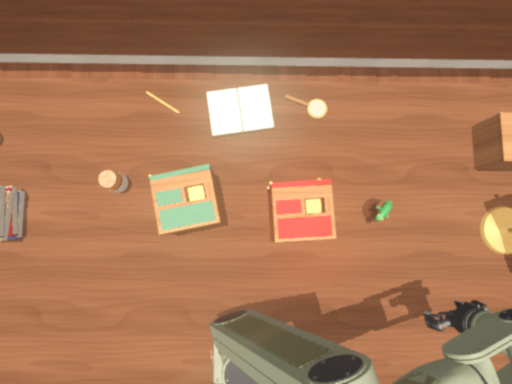

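The scene and top views show the green cabinet on the robot's left, with its roof centred near (184,200) in the top view and the slot near (195,193). The jar is to its left at (113,182), and the red cabinet is to its right. Next I'll measure the roof pose.

```bash
cat >> h.py <<'E'
def onplane(f,uv,z):
    K=np.array(f["intrinsics"]);T=np.array(f["pose"]); uv=np.atleast_2d(uv).astype(float)
    r=np.c_[uv,np.ones(len(uv))]@np.linalg.inv(K).T@T[:3,:3].T
    return T[:3,3]+r*((z-T[2,3])/r[:,2])[:,None]
E
python3 - <<'E'
from h import *
for n in("scene","top"):
    f=np.load(n+".npy",allow_pickle=True).item(); P=cloud(f); d=f["depth"]
    hsv=cv2.cvtColor(f["color"],cv2.COLOR_BGR2HSV)
    R=(P[...,0]>.35)&(P[...,0]<.65)&(P[...,1]>.05)&(P[...,1]<.33)&(d>0)
    z=P[...,2][R]; print(n,"z hist",np.histogram(z,bins=[.1,.15,.17,.18,.185,.19,.195,.2,.205,.21,.25])[0])
    zt=np.median(z[(z>.185)&(z<.215)])
    m=R&(abs(P[...,2]-zt)<.008)
    q=P[m]; r=cv2.minAreaRect(q[:,:2].astype(np.float32)); print("roof z",zt,r,np.round(cv2.boxPoints(r),3).tolist())
    y=R&(hsv[...,0]>21)&(hsv[...,0]<34)&(hsv[...,1]>110)&(hsv[...,2]>120)
    k,l,s,c=cv2.connectedComponentsWithStats(y.astype(np.uint8))
    for i in range(1,k):
        if s[i,4]>15: print("yellow",s[i],c[i],onplane(f,c[i],.18).round(4), P[l==i].mean(0).round(3))
    if n=="top":
        # teal mask + orange roof: rays on z=.2
        t=(hsv[...,0]>60)&(hsv[...,0]<95)&(hsv[...,1]>80)&(cv2.dilate(R.astype(np.uint8),np.ones((5,5)))>0)
        k,l,s,c=cv2.connectedComponentsWithStats(t.astype(np.uint8))
        for i in range(1,k):
            if s[i,4]>40:
                v,u=np.where(l==i); w=onplane(f,np.c_[u,v],.2)[:,:2].astype(np.float32); print("teal",s[i,4],cv2.minAreaRect(w))
E
```

```text
scene z hist [ 949  339  263  126  120  274 1447  782    0    0]
roof z 0.19900163471850085 ((0.49329090118408203, 0.17917314171791077), (0.18113842606544495, 0.18126922845840454), 11.890887260437012) [[0.38600000739097595, 0.24899999797344208], [0.4230000078678131, 0.07199999690055847], [0.6010000109672546, 0.10899999737739563], [0.5630000233650208, 0.28700000047683716]]
yellow [296 168  15   8  80] [303.375  171.5375] [[0.5045 0.1461 0.18  ]] [0.504 0.146 0.179]
top z hist [  89   45  152   90   20  168 1646 1508   17    0]
roof z 0.1997031394592852 ((0.4910224974155426, 0.17983421683311462), (0.1776515692472458, 0.18085739016532898), 11.465089797973633) [[0.38600000739097595, 0.25099998712539673], [0.421999990940094, 0.07400000095367432], [0.5960000157356262, 0.10899999737739563], [0.5600000023841858, 0.28600001335144043]]
```

```bash
python3 -c "
from h import *
from scipy.spatial.transform import Rotation as R
s=readout.read_state(); q=s['tool_rot'];print(s['time'],s['position'],R.from_quat([*q[1:],q[0]]).as_matrix().round(3))"
python3 -m handwheel '[[1,0,0.5,1,0,0,0],[1,0,1,1,0,0,0],[1,0,1,1,0,0,0]]'
```

```text
0.1 [ 0.18009084 -0.54561528  0.23056708] [[ 0.313 -0.95  -0.   ]
 [-0.95  -0.313  0.002]
 [-0.002 -0.    -1.   ]]
time: 0.48
position: [0.1804, -0.4643, 0.3139]
tool_rot: [0.001, 0.811, -0.585, 0.002]
wrist_force: [0.4, -1.5, -0.3]
grip_width: 0.0317
```

```bash
for i in 1; do
python3 -m handwheel '[[1,0.5,0.95,0,0,0,-0.11],[1,0.5,0.95,0,0,0,-0.11]]' >/dev/null
python3 -m handwheel '[[1,0.5,0.95,0,0,0,0],[1,0.5,0.95,0,0,0,0]]' >/dev/null
python3 -m handwheel '[[1,0.5,0.95,0,0,0,0],[1,0.5,0.95,0,0,0,0]]' >/dev/null
python3 -m handwheel '[[1,0.5,0.95,0,0,0,0],[1,0.5,0.95,0,0,0,0]]'
python3 -m handwheel '[[1,0.5,0.95,0,0,0,0],[1,0.5,0.95,0,0,0,0]]' >/dev/null
python3 -m handwheel '[[1,0.5,0.95,0,0,0,0],[1,0.5,0.95,0,0,0,0]]' 
python3 -m handwheel '[[1,0.5,0.95,0,0,0,0],[1,0.5,0.95,0,0,0,0],[1,0.5,0.95,0,0,0,0]]'; done
python3 - <<'E'
from h import *
f=vision.grab_frame("wrist"); s=readout.read_state(); print(s['position'],s['tool_rot'],s['wrist_force'])
np.save("w.npy",f,allow_pickle=True); cv2.imwrite("pics/w1.png",f["color"])
P=cloud(f); q=P[(f["depth"]>0)&(P[...,2]>.19)&(P[...,2]<.21)]; print(np.median(q[:,2]))
print(np.round(f["pose"],3).tolist())
E
```

```text
time: 1.48
position: [0.3411, -0.1602, 0.3104]
tool_rot: [-0.0, 0.776, -0.631, -0.001]
wrist_force: [-0.4, -0.4, 0.4]
grip_width: -0.0002
time: 1.98
position: [0.4215, -0.0079, 0.3102]
tool_rot: [0.0, 0.776, -0.631, -0.001]
wrist_force: [-0.7, -0.8, -0.4]
grip_width: 0.0
time: 2.35
position: [0.4609, 0.067, 0.3099]
tool_rot: [0.001, 0.776, -0.631, -0.001]
wrist_force: [-0.2, 0.2, -0.2]
grip_width: -0.0003
[0.46033265 0.06601454 0.31011328] [ 1.17248055e-03  7.75717125e-01 -6.31079361e-01 -6.37292146e-04] [0.23449287 0.21137366 0.84215993]
0.20162295706573907
[[0.205, -0.937, -0.283, 0.532], [-0.979, -0.196, -0.06, 0.081], [0.0, 0.289, -0.957, 0.453], [0.0, 0.0, 0.0, 1.0]]
```

View pics/w1.png

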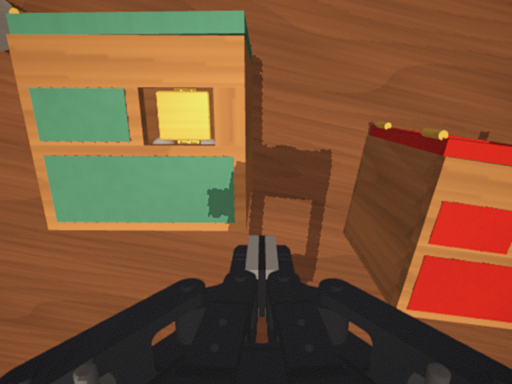

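The wrist view shows the slot spanning about (140,87) to (215,145), with the yellow pad at (157–211, 92–141).

```bash
python3 - <<'E'
from h import *
f=np.load("w.npy",allow_pickle=True).item(); hsv=cv2.cvtColor(f["color"],cv2.COLOR_BGR2HSV)
m=((hsv[...,0]>22)&(hsv[...,0]<34)&(hsv[...,1]>150)&(hsv[...,2]>120)).astype(np.uint8); m[:60]=0;m[160:]=0;m[:,300:]=0
m=cv2.morphologyEx(m,cv2.MORPH_OPEN,np.ones((9,9)))
v,u=np.where(m>0); w=onplane(f,np.c_[u,v],.18)[:,:2].astype(np.float32); r=cv2.minAreaRect(w);print("pad",r, cloud(f)[m>0].mean(0))
# depth-based slot outline: pixels in roof rows with depth z<.195
P=cloud(f); print("row115 z",[(u,round(float(P[115,u,2]),3),*P[115,u,:2].round(4)) for u in range(130,244,6)])
print("col185",[(v,round(float(P[v,185,2]),3),*P[v,185,:2].round(4)) for v in range(76,156,5)])
q=P[(f["depth"]>0)&(abs(P[...,2]-.2)<.006)&(P[...,1]>.05)]
r=cv2.minAreaRect(q[:,:2].astype(np.float32));print(r,cv2.boxPoints(r))
E
```

```text
pad ((0.5073403716087341, 0.15686514973640442), (0.03755652904510498, 0.02299465984106064), 11.53923225402832) [0.50095468 0.15725822 0.18191735]
row115 z [(130, 0.201, np.float64(0.5026), np.float64(0.1846)), (136, 0.201, np.float64(0.5036), np.float64(0.18)), (142, 0.197, np.float64(0.5042), np.float64(0.1764)), (148, 0.089, np.float64(0.4938), np.float64(0.2099)), (154, 0.09, np.float64(0.4954), np.float64(0.2025)), (160, 0.181, np.float64(0.5057), np.float64(0.1669)), (166, 0.181, np.float64(0.5067), np.float64(0.162)), (172, 0.182, np.float64(0.5079), np.float64(0.1564)), (178, 0.182, np.float64(0.509), np.float64(0.1512)), (184, 0.181, np.float64(0.51), np.float64(0.1463)), (190, 0.182, np.float64(0.5111), np.float64(0.141)), (196, 0.182, np.float64(0.5122), np.float64(0.1359)), (202, 0.181, np.float64(0.5132), np.float64(0.1309)), (208, 0.181, np.float64(0.5143), np.float64(0.1258)), (214, 0.201, np.float64(0.5166), np.float64(0.1177)), (220, 0.202, np.float64(0.5177), np.float64(0.1128)), (226, 0.201, np.float64(0.5186), np.float64(0.1081)), (232, 0.201, np.float64(0.5196), n
[... 434 characters left out ...]
t64(0.1463)), (111, 0.182, np.float64(0.5136), np.float64(0.1458)), (116, 0.181, np.float64(0.5094), np.float64(0.1453)), (121, 0.18, np.float64(0.505), np.float64(0.145)), (126, 0.182, np.float64(0.5009), np.float64(0.1441)), (131, 0.182, np.float64(0.4966), np.float64(0.1435)), (136, 0.181, np.float64(0.4922), np.float64(0.143)), (141, 0.169, np.float64(0.4858), np.float64(0.1451)), (146, 0.201, np.float64(0.4868), np.float64(0.1375)), (151, 0.2, np.float64(0.4824), np.float64(0.1372))]
((0.49082815647125244, 0.179362952709198), (0.1780809462070465, 0.18145009875297546), 11.614212989807129) [[0.3853459  0.25030473]
 [0.4218756  0.07256976]
 [0.5963104  0.10842118]
 [0.5597807  0.28615615]]
```

```bash

python3 -m handwheel '[[1,0.62,1,0,0,0,0],[1,0.62,1,0,0,0,0],[1,0.62,1,0,0,0,0],[1,0.62,1,0,0,0,0]]'
python3 -m handwheel '[[1,0,0.02,-0.5,0,0,0],[1,0,0.02,-1,0,0,0],[1,0,0.02,-1,0,0,0],[1,0,0.02,-1,0,0,0]]'
```

```text
time: 2.9
position: [0.5093, 0.1445, 0.3111]
tool_rot: [0.001, 0.775, -0.632, -0.0]
wrist_force: [0.3, -0.8, -0.9]
grip_width: -0.0001
time: 3.4
position: [0.5105, 0.147, 0.2331]
tool_rot: [-0.001, 0.775, -0.632, 0.001]
wrist_force: [0.1, -0.1, -0.2]
grip_width: 0.0001
```

Now 66 mm down, to z 0.167.

```bash

python3 -m handwheel '[[1,0,0.01,-0.35,0,0,0],[1,0,0.01,-0.6,0,0,0],[1,0,0.01,-0.6,0,0,0],[1,0,0.01,-0.75,0,0,0],[1,0,0.01,-0.83,0,0,0],[1,0,0.01,-0.83,0,0,0],[1,0,0.01,-0.83,0,0,0]]'
python3 -m handwheel '[[1,0,0,0,0,0,0],[1,0,0,0,0,0,0],[1,0,0,0,0,0,0],[1,0,0,0,0,0,0],[1,0,0,0,0,0,0],[1,0,0,0,0,0,0],[1,0,0,0,0,0,0]]'
python3 -m handwheel '[[1,0,0,0.6,0,0,0],[1,0,0,1,0,0,0],[1,0,0,1,0,0,0]]'
python3 -m handwheel '[[1,0,0,0.5,0,0,0],[1,0,0,0.5,0,0,0],[1,0,0,0.5,0,0,0]]'
python3 - <<'E'
from h import *
ims=[]
for n in("top","wrist"):
    f=vision.grab_frame(n); np.save("b"+n+".npy",f,allow_pickle=True); ims.append(f["color"])
ims[0]=cv2.resize(ims[0][80:320,80:400],(512,384))
cv2.imwrite("pics/b.png",cv2.resize(np.hstack(ims),(800,300)))
E
```

```text
time: 4.28
position: [0.5118, 0.1487, 0.1663]
tool_rot: [-0.002, 0.775, -0.632, 0.002]
wrist_force: [4.3, 1.4, 4.5]
grip_width: -0.0002
time: 5.15
position: [0.5119, 0.1488, 0.1664]
tool_rot: [-0.002, 0.775, -0.632, 0.002]
wrist_force: [4.9, 0.5, 4.4]
grip_width: 0.0003
time: 5.52
position: [0.5102, 0.1485, 0.247]
tool_rot: [-0.001, 0.775, -0.632, 0.001]
wrist_force: [0.1, -0.1, -0.1]
grip_width: -0.0
time: 5.9
position: [0.5087, 0.1481, 0.2831]
tool_rot: [0.002, 0.775, -0.632, -0.001]
wrist_force: [-0.5, 0.7, -0.2]
grip_width: 0.0001
```

View pics/b.png

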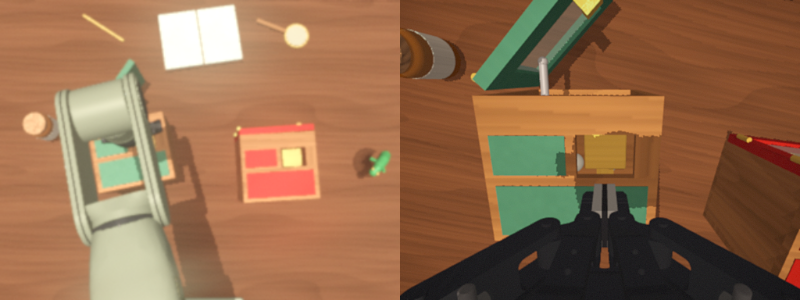

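The door has sprung ajar. In the right panel it runs from the hinge at about (478,85) to its tip near (600,0). A small plunger rod sticks out at (543,75). Now I'll measure the door angle and plan the push.

```bash
cat >> h.py <<'E'
yaw=np.deg2rad(11.6); Rc=np.array([[np.cos(yaw),-np.sin(yaw)],[np.sin(yaw),np.cos(yaw)]])
O=np.array([.4908,.1794])-Rc@[.0075,0]
E
python3 - <<'E'
from h import *
f=np.load("bwrist.npy",allow_pickle=True).item(); P=cloud(f); hsv=cv2.cvtColor(f["color"],cv2.COLOR_BGR2HSV)
C=(P[...,:2]-O)@Rc  # cabinet frame
m=(f["depth"]>0)&(abs(P[...,2]-.196)<.008)&(C[...,0]>.088)&(C[...,0]<.3)&(abs(C[...,1])<.12)
q=C[m].astype(np.float32); r=cv2.minAreaRect(q); print("door top",len(q),r,cv2.boxPoints(r).round(3).tolist())
vx,vy,x,y=cv2.fitLine(q,cv2.DIST_L2,0,.01,.01).ravel(); a=np.arctan2(abs(vx),abs(vy)); print("a",a)
m2=(f["depth"]>0)&(P[...,2]>.05)&(P[...,2]<.215)&(C[...,0]>.082)&(C[...,0]<.16)&(C[...,1]<.06)&(C[...,1]>0)&(hsv[...,1]<60)&(hsv[...,2]>110)
print("rod",m2.sum(),C[m2].min(0),C[m2].max(0),np.median(P[m2][:,2]))
h=np.array([.095,.09])
def pt(a,d,off): return h+d*np.array([np.sin(a),-np.cos(a)])-(.015+off)*np.array([np.cos(a),np.sin(a)])
s=readout.read_state(); print(s['position'])
for d in(.085,.095,.105):
  for aa,off in((a,.03),(a,.018),(1.0,.016),(1.2,.016),(1.4,.016),(1.57,.015)):
    c=pt(aa,d,off); w=O+Rc@c; print(d,aa,off,"cab",c.round(3),"world",w.round(3),"units",((w-s['position'][:2])/.08).round(2))
E
```

```text
door top 4206 ((0.13269105553627014, 0.03554975986480713), (0.032470736652612686, 0.14046266674995422), 33.212276458740234) [[0.08100000023841858, 0.08500000089406967], [0.15800000727176666, -0.03200000151991844], [0.1850000023841858, -0.014000000432133675], [0.1080000028014183, 0.10300000011920929]]
a 0.6595194
rod 742 [0.08276667 0.01237476] [0.15980515 0.05994331] 0.12882249303204862
[0.50878786 0.14808296 0.28301131]
0.085 0.6595194 0.03 cab [ 0.112 -0.005] world [0.594 0.196] units [1.06 0.59]
0.085 0.6595194 0.018 cab [0.121 0.003] world [0.601 0.205] units [1.16 0.71]
0.085 1.0 0.016 cab [0.15  0.018] world [0.627 0.226] units [1.47 0.97]
0.085 1.2 0.016 cab [0.163 0.03 ] world [0.637 0.24 ] units [1.6  1.15]
0.085 1.4 0.016 cab [0.173 0.045] world [0.644 0.257] units [1.69 1.36]
0.085 1.57 0.015 cab [0.18 0.06] world [0.648 0.273] units [1.74 1.56]
0.095 0.6595194 0.03 cab [ 0.118 -0.013] world [0.601 0.189] units [1.16 0.51]
0.095 0.6595194 0.018 cab [ 0.127 -0.005] world [0.609 0.198] units [1.25 0.63]
0.095 1.0 0.016 cab [0.158 0.013] world [0.636 0.222] units [1.59 0.92]
0.095 1.2 0.016 cab [0.172 0.027] world [0.647 0.239] units [1.73 1.13]
0.095 1.4 0.016 cab [0.183 0.043] world [0.654 0.257] units [1.82 1.36]
0.095 1.57 0.015 cab [0.19 0.06] world [0.657 0.275] units [1.86 1.58]
0.105 0.6595194 0.03 cab [ 0.124 -0.021] world [0.609 0.183] units [1.25 0.43]
0.105 0.6595194 0.018 cab [ 0.133 -0.013] world [0.617 0.192] units [1.35 0.55]
0.105 1.0 0.016 cab [0.167 0.007] world [0.645 0.218] units [1.71 0.88]
0.105 1.2 0.016 cab [0.182 0.023] world [0.657 0.237] units [1.85 1.11]
0.105 1.4 0.016 cab [0.193 0.042] world [0.664 0.257] units [1.94 1.37]
0.105 1.57 0.015 cab [0.2  0.06] world [0.667 0.277] units [1.98 1.61]
```

```bash

python3 -m handwheel '[[1,0.6,0.2,0,0,0,0],[1,0.6,0.2,0,0,0,0]]' >/dev/null
python3 -m handwheel '[[1,0.57,0.22,0,0,0,0],[1,0.57,0.22,0,0,0,0],[1,0.57,0.22,0,0,0,0],[1,0.57,0.22,0,0,0,0]]'
python3 - <<'E'
from h import *
f=vision.grab_frame("wrist"); np.save("c.npy",f,allow_pickle=True); cv2.imwrite("pics/c.png",f["color"])
P=cloud(f); C=(P[...,:2]-O)@Rc
m=(f["depth"]>0)&(abs(P[...,2]-.197)<.005)&(C[...,0]>.098)&(C[...,0]<.26)&(abs(C[...,1])<.12)
q=C[m].astype(np.float32); r=cv2.minAreaRect(q); print(len(q),r,cv2.boxPoints(r).round(3).tolist())
E
```

```text
time: 6.75
position: [0.6024, 0.1816, 0.2852]
tool_rot: [0.0, 0.775, -0.632, -0.0]
wrist_force: [0.1, -0.2, -0.3]
grip_width: -0.0002
4249 ((0.1556282341480255, 0.01871686428785324), (0.015051748603582382, 0.17330199480056763), 45.59701156616211) [[0.08799999952316284, 0.07400000095367432], [0.21199999749660492, -0.04699999839067459], [0.22300000488758087, -0.03700000047683716], [0.0989999994635582, 0.08500000089406967]]
```

View pics/c.png

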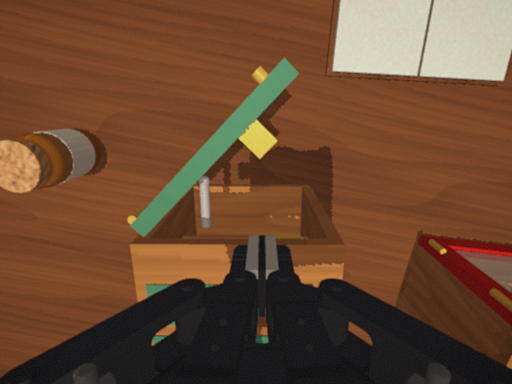

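The door stands at 45.6° (0.80 rad). The keeper shows at (258,138), and the fingertips sit above the gap. Now I'll descend to z 0.155 and check the force.

```bash

python3 -m handwheel '[[1,0,0,-0.5,0,0,0],[1,0,0,-0.95,0,0,0],[1,0,0,-0.95,0,0,0]]'
python3 -m handwheel '[[1,0,0,-0.3,0,0,0],[1,0,0,-0.65,0,0,0],[1,0,0,-0.65,0,0,0],[1,0,0,-0.65,0,0,0]]'
```

```text
time: 7.18
position: [0.6012, 0.1813, 0.2067]
tool_rot: [0.003, 0.775, -0.632, -0.002]
wrist_force: [-0.4, -0.2, 0.1]
grip_width: -0.0001
time: 7.68
position: [0.6045, 0.1823, 0.1593]
tool_rot: [-0.001, 0.775, -0.632, 0.001]
wrist_force: [0.7, -0.4, -0.4]
grip_width: 0.0001
```

Free of contact. Now the arc push.

```bash

python3 -m handwheel '[[1,0.15,0.12,0,0,0,0],[1,0.3,0.25,0,0,0,0],[1,0.38,0.35,0,0,0,0],[1,0.44,0.45,0,0,0,0],[1,0.49,0.54,0,0,0,0],[1,0.53,0.63,0,0,0,0],[1,0.56,0.72,0,0,0,0],[1,0.58,0.81,0,0,0,0],[1,0.59,0.81,0,0,0,0]]'
python3 -m handwheel '[[1,0.02,0.1,0,0,0,0],[1,0.03,0.19,0,0,0,0],[1,0.03,0.26,0,0,0,0],[1,0.03,0.3,0,0,0,0],[1,0.03,0.3,0,0,0,0],[1,0.03,0.3,0,0,0,0]]'
python3 - <<'E'
from h import *
f=vision.grab_frame("wrist"); np.save("d.npy",f,allow_pickle=True); cv2.imwrite("pics/d.png",f["color"])
E
```

```text
time: 8.8
position: [0.6504, 0.2478, 0.1569]
tool_rot: [-0.0, 0.776, -0.631, -0.0]
wrist_force: [0.1, -0.5, 0.9]
grip_width: 0.0001
time: 9.55
position: [0.6529, 0.2708, 0.1566]
tool_rot: [0.0, 0.775, -0.632, -0.0]
wrist_force: [1.2, 0.6, -0.3]
grip_width: -0.0
```

View pics/d.png

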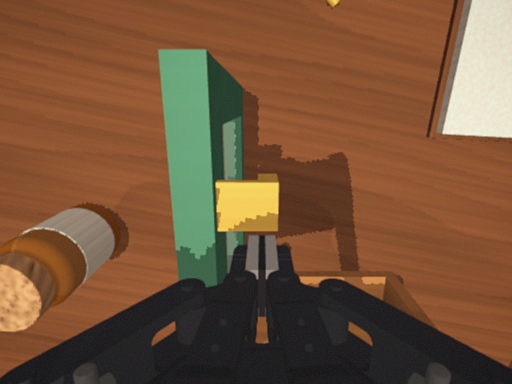

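The door top runs from (183,50) to (200,280), near square, with the keeper just ahead of the fingers at (248,205). I'll back off from it and rise.

```bash

python3 -m handwheel '[[1,-0.02,-0.15,0,0,0,0],[1,-0.02,-0.25,0,0,0,0],[1,-0.02,-0.25,0.5,0,0,0],[1,-0.02,-0.25,1,0,0,0],[1,-0.02,-0.25,1,0,0,0]]'
python3 -m handwheel '[[1,0,0,0.7,0,0,0],[1,-0.5,-0.5,1,0,0,0],[1,-1,-1,1,0,0,0],[1,-1,-1,1,0,0,0]]'
python3 -m handwheel '[[1,-0.6,-0.9,0,0,0,0],[1,-0.6,-0.9,0,0,0,0],[1,-0.6,-0.9,0,0,0,0],[1,-0.6,-0.9,0,0,0,0]]'
python3 - <<'E'
from h import *
ims=[]
for n in("scene","top"):
    f=vision.grab_frame(n); ims.append(f["color"]); P=cloud(f); C=(P[...,:2]-O)@Rc
    m=(f["depth"]>0)&(abs(P[...,2]-.197)<.006)&(C[...,0]>.105)&(C[...,0]<.3)&(C[...,1]<.13)&(C[...,1]>-.1)
    q=C[m].astype(np.float32)
    if len(q)>20: print(n,len(q),cv2.minAreaRect(q),cv2.boxPoints(cv2.minAreaRect(q)).round(3).tolist())
    g=np.load(n+".npy",allow_pickle=True).item(); G=cloud(g)
    for X in(G,P):
        j=X[(X[...,2]>.105)&(X[...,2]<.13)&(X[...,1]>.3)&(X[...,1]<.48)&(X[...,0]>.42)&(X[...,0]<.65)]; print("jar",len(j),j.mean(0).round(4) if len(j) else '')
cv2.imwrite("pics/e.png",cv2.resize(np.hstack(ims),(800,300))); s=readout.read_state(); print(s["time"],s["wrist_force"])
E
```

```text
time: 10.22
position: [0.6532, 0.2505, 0.2415]
tool_rot: [-0.004, 0.775, -0.632, 0.002]
wrist_force: [0.2, 0.0, -1.0]
grip_width: -0.0
time: 10.72
position: [0.5681, 0.1678, 0.3167]
tool_rot: [0.001, 0.774, -0.633, -0.001]
wrist_force: [0.3, 0.2, 0.1]
grip_width: -0.0001
time: 11.22
position: [0.5244, 0.0995, 0.3167]
tool_rot: [-0.0, 0.775, -0.632, -0.0]
wrist_force: [0.1, 0.0, 0.2]
grip_width: -0.0004
scene 326 ((0.19168949127197266, 0.08114182204008102), (0.01842060498893261, 0.1726892739534378), 89.48887634277344) [[0.10499999672174454, 0.0729999989271164], [0.27799999713897705, 0.07100000232458115], [0.27799999713897705, 0.09000000357627869], [0.10499999672174454, 0.09099999815225601]]
jar 265 [0.5681 0.4348 0.1171]
jar 266 [0.5683 0.435  0.117 ]
top 203 ((0.1900869607925415, 0.08308485895395279), (0.016099372878670692, 0.16940440237522125), 88.60498809814453) [[0.10499999672174454, 0.07699999958276749], [0.2750000059604645, 0.0729999989271164], [0.2750000059604645, 0.08900000154972076], [0.10599999874830246, 0.09300000220537186]]
jar 270 [0.5601 0.4354 0.1186]
jar 266 [0.5601 0.4358 0.1188]
11.325 [-0.10202433  0.46721326 -0.1684083 ]
```

View pics/e.png

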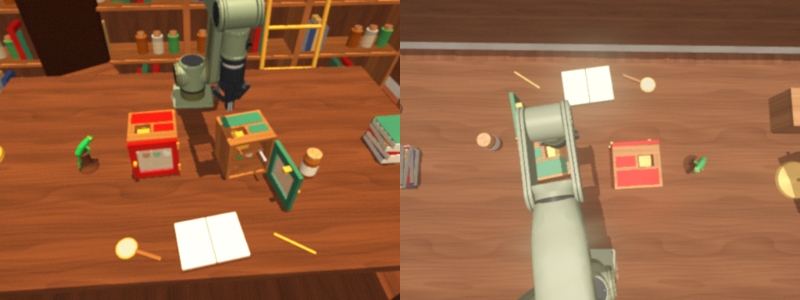

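The pictures show the green door square to its cabinet (about 89°), the red door shut, the jar where it was and the arm clear. I'm handing in.

```bash
python3 -c "
from plant import finish_job; print(finish_job())"
```

```text
the job is handed in; nothing more can be done
None
```

The green cabinet's door is open, about square to the cabinet, and I handed the job in at about 11.3 s of the 42 s allowed. I pressed the hook through the roof slot to about 13–14 mm, with 4.5 N upward on the wrist. The door sprang ajar to about 0.80 rad, and I pushed it round from inside with the closed fingers.

**Last checks:**
- **Green door:** the scene and top views put it at 89.5° and 88.6°, about 1.55 rad.
- **Red door:** it looks shut in both pictures; I did not measure its angle.
- **Jar:** it moved less than 1 mm by depth, and stands upright.
- **Arm:** it is clear of everything, with wrist force within noise.

**Disagreements:** the first door-angle fit, made from farther off, gave 0.66 rad because it took in the door's side face. A closer view gave 0.80 rad, and I used that. During the press there was also a sideways force of about 5 N on the fingers. I did not trace its cause, and nothing was displaced.

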